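# Lift the dish of milling balls off the balance for the zero check

### The arm

A 7-joint arm with a two-finger parallel gripper is mounted at the origin on the work surface. World frame = base frame: x ahead of the robot, y to its left, z up, the work surface at z = 0. Lengths are in mm, angles in rad, forces in N, time in s.
With the tool pointing down it reaches from about 425 to 975 mm from the base axis. Payload 16.7 kg.
Tool frame: the origin (TCP) lies between the finger pads; the fingertips stand 8 mm ahead of it and the grasp point (between the pads) lies 11 mm behind it; z points along the fingers, y is the line along which they close (so a half turn about z gives the same grasp; the last joint's range is limited). The gripper opens to 85 mm and grips with 20 to 120 N. Pads are 22 mm wide; open, the fingers measure 114 mm over their backs; the gripper's body (76 mm by 85 mm) begins 54 mm behind the grasp point. The pads swing forward as they close: fully open they stand 13 mm farther back than shut.
Start: joints at [-1.429, 0.426, 0.074, 1.606, -0.034, 1.111, -0.067], TCP at [193.541, 646.621, 239.302] pointing down, gripper open.
Joint ranges: [-2.85, 2.85], [-0.5, 2.14], [-1.23, 1.37], [0.21, 2.46], [-1.02, 4.16], [0.16, 2.05], [-2.73, 2.73]. Speed limits (rad/s): [1.89, 1.89, 2.39, 2.39, 3.01, 3.01, 3.01].

### API

Orientations are given as a 3x3 rotation matrix whose columns are the frame's x, y, z axes.
In Python, from cell import r, imaging, sign_off gives the robot as it stands. The module is installed in compiled form; this text tells all that it offers.
- The arm moves only by the tool move_arm, never from a script. Its argument "deltas" is a list of rows, each a list of 7 numbers: the closure, from 0 (fully open) to 1 (shut), then the shift along the tool's x, y, z in m, then the turn, a rotation vector about the tool's x, y, z in degrees. In form: [[claw, dx, dy, dz, ax, ay, az], ...]. A call has 1 to 20 rows; each row shifts and turns the commanded pose from where the row before left it, along the tool's axes as they then stand; what a row does not reach is not made up. A row lasts 1/10 s, in which the tool goes at most 50 mm and 8.59 degrees, less where a joint would pass 70% of its speed; a pose out of reach is approached as far as the arm can. A call is refused whole if a number of a shift passes 0.05 or a number of a turn 8.59, either way. A call with a gripper value outside its range is refused whole. The fingers move at their own pace and stop on an object; the grip force is fixed at half the most. Time passes only in rows, so rows that do not move let the fingers close. It gives the time, the measured TCP pose, the force, the opening and the grip force at its end, in the units of the state.
- r.sense(): the state, without advancing time (a new reading comes with each control period).
- imaging.read_camera(name): name is "side" or "top" or "wrist"; returns the picture (480x640x3 uint8, red, green, blue); there is no depth.
- imaging.camera_model(name): a dict with "fx", "fy", "cx", "cy" (pixels), "view" (4x4, takes a point from world to camera coordinates). Camera axes: x right, y down, z forward; pixel columns grow to the right and rows downward; lengths in mm; the calibration is good to about 2 mm. The wrist camera is an equidistant fisheye: a pixel r from the principal point sees the ray r / f radians off the axis. A picture is of the moment at which its call begins: read the wrist's pose just before it. camera_model takes no time and is no camera call; for the wrist camera it gives the pose at the moment of the call.
- sign_off(): hands the job in; it is judged then, once.
The state is a dict: "time_s": time; "joint_positions": joint angles; "joint_vel": joint speeds; "effort": joint torques, N m; "tool_pos": TCP position; "tool_rot": TCP orientation; "contact_force": force on the tool from outside, world axes, zero at the start; "torque": the same for the moment, N m; "width": finger opening in mm; "gripper_force": force on a finger pad.
Only numpy, scipy, OpenCV 4.12 (cv2) and the standard library are available. Lean on these libraries where they do the work, as an engineer would, in place of code of your own. Each camera call takes 0.05 s, during which the arm holds its last target. There are 200 camera calls.

### The job

Lift the glass dish with the four steel balls off the balance pan and hold it level and still, about 10 cm above the pan, for a couple of seconds so that I can check that the empty balance returns to zero; finish while still holding it there. The glass is thin and the load cell delicate: grip the dish lightly, do not press down on the pan, keep every ball in the dish, and leave the things standing around the balance alone.

Things in the scene. Friction and masses are not known exactly. Their poses are not given: they have to be found in the camera images.
- dish: The thing to lift: a thin-walled clear glass dish, straight-sided, round, open at the top, outside diameter 54 mm, 38 mm tall, wall 2.5 mm, floor 3 mm thick, 40 to 70 g, holding four loose steel balls (14 g each). It stands on the balance pan, up to 17 mm off the pan's centre. Origin: centre of its underside; z points up out of the mouth. A light grip of 5 to 15 N on its sides carries it safely; it cracks if a fingertip presses on it with some 25 N.
- dish_in (a point): Centre of the dish's inner floor, 3 mm above the dish's origin.
- pan_top (a point): Centre of the upper face of the balance's round stainless pan (diameter 120 mm, flat, 4 mm thick), 75 mm above the bench. z points up. The pan is stiff: it does not give way, and the load cell under it is spoiled by a push of more than 12 N in all (dish and balls weigh about 1 N).
- balance: Off-white top-loading laboratory balance fixed to the bench, 190 mm wide, 260 mm deep; housing 58 mm high at the back, lower sloping panel with display and keys at the front. Origin: centre of its underside on the bench; x points from the display to the back, y to the balance's left seen from the display side. The pan's centre is 50 mm from the origin along x.
- pan: The balance's pan on its short stem (diameter 36 mm); origin at the stem's foot, 17 mm below the pan's upper face, z up.
- empty_dish: Bystander: a glass dish just like the other, empty, standing on the bench 0.2 to 0.3 m from the balance's centre. Origin: centre of its underside.
- wash_bottle: Bystander: white plastic wash bottle with bent spout, diameter 64 mm, 180 mm tall, beside the balance. Origin: centre of its underside.
- milling_jar: Bystander: closed steel milling jar with a darker lid, diameter 72 mm, 60 mm tall, beside the balance. Origin: centre of its underside.
- tape_roll: Bystander: roll of brown tape lying flat, outside diameter 92 mm, 24 mm tall, beside the balance. Origin: centre of its underside.
- ball1_center (a point): Centre of steel ball 1 of 4 (diameter 15 mm), lying loose on the dish's floor; it may roll about inside.
- ball2_center (a point): Centre of steel ball 2 of 4 (diameter 15 mm), lying loose on the dish's floor; it may roll about inside.
- ball3_center (a point): Centre of steel ball 3 of 4 (diameter 15 mm), lying loose on the dish's floor; it may roll about inside.
- ball4_center (a point): Centre of steel ball 4 of 4 (diameter 15 mm), lying loose on the dish's floor; it may roll about inside.
Not all that is in view belongs to the job. What is shaped like the dish but black is not meant.

How it is judged (in metres and radians):
On the way:
1. the dish with all four balls is held level and still above the bare pan for 1.5 seconds (z of dish in the frame of pan_top between 0.06 and 0.15 m and horizontal distance between dish and pan_top below 0.05 m and angle between dish's own z axis and vertical below 0.09 rad and linear speed of dish below 0.02 m/s and angular speed of dish below 0.15 rad/s and contact force between each of pan, balance and anything else below 0.05 N and contact force between the fingers and dish above 0.5 N and distance between each of ball1_center, ball2_center, ball3_center, ball4_center and dish_in below 0.035 m), for 1.5 s.
At the end, for the whole second after the job is handed in: The dish is still held by the fingers, its underside 60 to 150 mm above the pan and its centre within 50 mm of the pan's centre sideways, level to 5 degrees, still (under 2 cm/s and 0.15 rad/s), all four balls in it, and nothing touches the pan or the balance (all of step 1); the arm keeps its last pose, push and grip.
It fails at once if the balance pan is pushed with more than 12 N (contact force between pan and anything else above 12 N).
It fails at once if the glass dish is squeezed too hard (the two fingers together press on it with more than 50 N) (contact force between the fingers and dish above 50 N).
It fails at once if the dish is tipped by more than 20 degrees (angle between dish's own z axis and vertical above 0.35 rad).
It fails at once if a ball leaves the dish (distance between any of ball1_center, ball2_center, ball3_center, ball4_center and dish_in above 0.05 m).
It fails at once if the empty dish, wash bottle, milling jar or tape roll is shifted by more than 2 cm (distance of any of empty_dish, wash_bottle, milling_jar, tape_roll from where it was at the start of the episode above 0.02 m).
It also fails if it takes over 40 s, if anything falls off the work surface, if the arm or the gripper's body presses on something with over 40 N, if the wrist force passes 120 N, or if a joint passes its speed limit or range.

## Working session

There is one attempt and no reset: what is moved stays moved. The work goes in short steps, Python scripts to look and compute and a tool call to move; the robot and the scene stay as the last step left them, time stands still between calls to the robot, and variables do not carry over. Pictures are saved under pics/ and viewed, at most 10 in all, crops included, and the job is handed in when it is done.

Besides the shell and the picture viewer there is one more tool, called after ">>>" by a JSON object that holds its "fn" and its "kwargs". move_arm: Moves the arm, as the interface text tells. Its arguments: {"type":"object","properties":{"deltas":{"type":"array","items":{"type":"array","items":{"type":"number"}}}},"required":["deltas"]}

```bash
mkdir -p pics; cat > h.py <<'E'
import numpy as np,cv2
from cell import r,imaging,sign_off
def ray(m,u,v):
    V=np.array(m["view"]);R=V[:3,:3];c=-R.T@V[:3,3]
    d=R.T@np.array([(u-m["cx"])/m["fx"],(v-m["cy"])/m["fy"],1]);return c,d
def onz(m,u,v,z):
    c,d=ray(m,u,v);return c+d*(z-c[2])/d[2]
def proj(m,p):
    V=np.array(m["view"]);q=V[:3,:3]@p+V[:3,3];return m["fx"]*q[0]/q[2]+m["cx"],m["fy"]*q[1]/q[2]+m["cy"]
E
python3 - <<'E'
from h import *
s=r.sense();print(s)
for n in("top","side"):
    im=imaging.read_camera(n);cv2.imwrite(f"pics/{n}0.png",im[:,:,::-1]);m=imaging.camera_model(n);print(n,m["fx"],m["cx"],m["cy"],np.round(m["view"],3))
E
```

```text
{'time_s': 0.0, 'joint_positions': array([-1.42950494,  0.42676188,  0.07386408,  1.60661347, -0.03403542,
        1.11078905, -0.06711612]), 'joint_vel': array([ 5.05751018e-04,  9.18664873e-04,  2.83208735e-04, -1.32294497e-03,
        8.71542158e-05, -5.46999050e-05,  1.78548330e-04]), 'effort': array([ 1.22078076e-03, -9.49799681e+01,  3.76126170e+00, -4.63506961e+01,
        1.92162395e-02,  1.06015481e-02,  2.45851049e-05]), 'tool_pos': array([193.46941762, 646.26504046, 238.58822057]), 'tool_rot': array([[-9.58008324e-01,  2.86740306e-01, -2.18095371e-04],
       [ 2.86740343e-01,  9.58007462e-01, -1.29565611e-03],
       [-1.62579838e-04, -1.30378608e-03, -9.99999137e-01]]), 'contact_force': array([-0.51628142,  0.3520872 ,  0.13054892]), 'torque': array([ 0.0077416 ,  0.02313909, -0.04930063]), 'gripper_force': 0.0, 'width': 85.29550280811544}
top 572.8372360821044 307.8935621766877 237.28121575705546 [[-2.000000e-03 -1.000000e+00 -2.000000e-02  5.128900e+01]
 [-9.980000e-01  3.000000e-03 -6.600000e-02  5.679680e+02]
 [ 6.600000e-02  1.900000e-02 -9.980000e-01  1.093716e+03]
 [ 0.000000e+00  0.000000e+00  0.000000e+00  1.000000e+00]]
side 437.91642049975803 323.9885297074786 250.66312904691102 [[ 7.67000e-01 -6.41000e-01  6.00000e-03 -4.21876e+02]
 [-3.59000e-01 -4.38000e-01 -8.25000e-01  2.91047e+02]
 [ 5.31000e-01  6.30000e-01 -5.66000e-01  7.62010e+02]
 [ 0.00000e+00  0.00000e+00  0.00000e+00  1.00000e+00]]
```

View pics/top0.png

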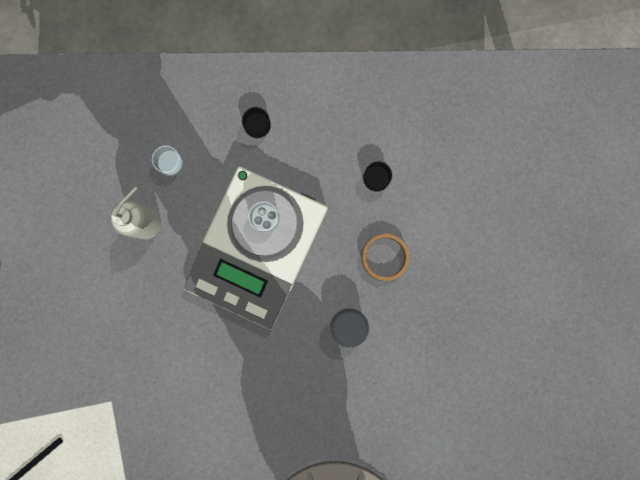

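View pics/side0.png

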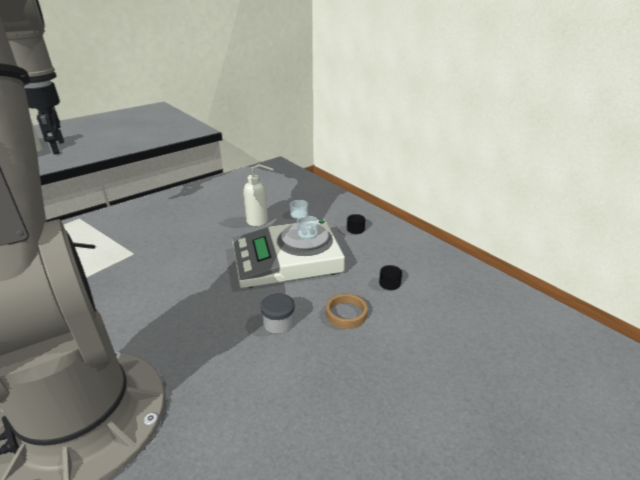

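Candidates in the top view: clear dish on the pan at (264,217), clear empty dish on the bench at (167,160), and black look-alikes at (256,122) and (377,176). The one at (264,217) fits: it is clear glass, on the pan, with four balls inside. I'll confirm with a crop.

```bash
python3 - <<'E'
from h import *
im=cv2.imread("pics/top0.png");c=im[157:287,180:340]
cv2.imwrite("pics/crop0.png",cv2.resize(c,None,fx=4.5,fy=4.5,interpolation=cv2.INTER_CUBIC))
s=cv2.imread("pics/side0.png")[190:270,260:360]
cv2.imwrite("pics/crops.png",cv2.resize(s,None,fx=6,fy=6,interpolation=cv2.INTER_CUBIC))
m=imaging.camera_model("top")
for n,u,v,z in(("dish",264,217,95),("pan",265.5,223,75),("empty",167,160,20),("bottle",124,216,160),("jar",350,328,60),("tape",386,257,24),("blk",256,122,40)):print(n,onz(m,u,v,z).round(0))
E
```

```text
dish [600. 128.  95.]
pan [591. 127.  75.]
empty [721. 327.  20.]
bottle [596. 362. 160.]
jar [397. -28.  60.]
tape [ 529. -100.   24.]
blk [791. 150.  40.]
```

View pics/crop0.png

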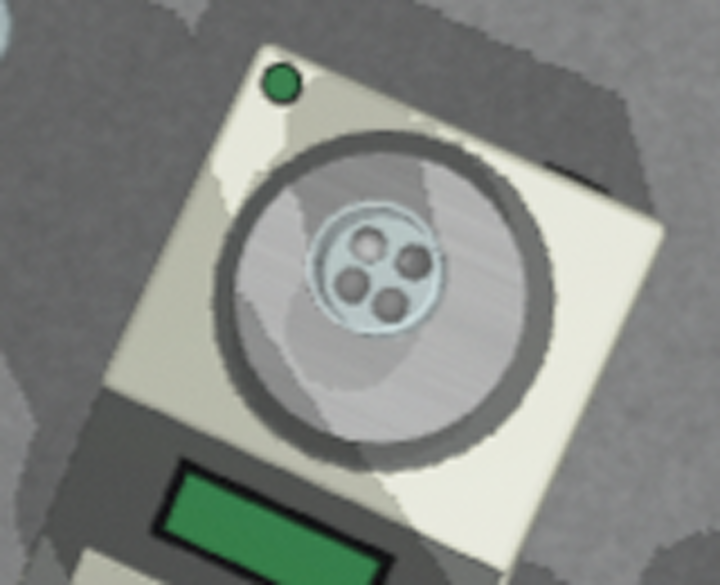

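View pics/crops.png

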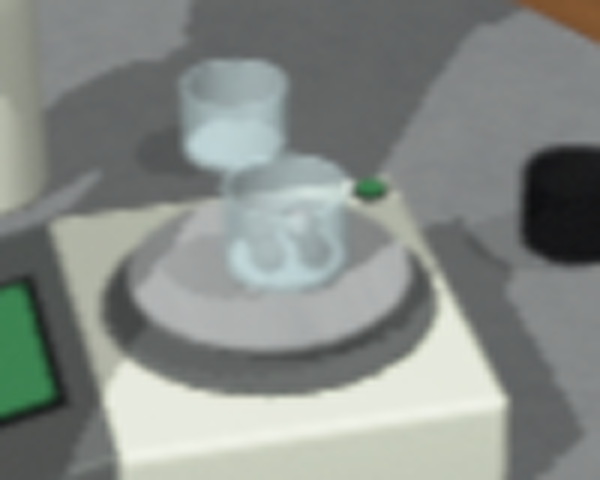

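The crop confirms it: a clear dish with four balls stands on the pan at top pixel (263.6,216.6), with the pan centre at about (264.7,222.8). The side view also shows the balls inside. I'll now fit the dish centre from its silhouette bounds in both views.

```bash
python3 - <<'E'
from h import *
from scipy.optimize import least_squares
t=np.linspace(0,2*np.pi,180);ci=np.c_[27*np.cos(t),27*np.sin(t)]
def box(n,x,y):
    m=imaging.camera_model(n);P=np.array([proj(m,np.array([x+a,y+b,z])) for z in(75,113) for a,b in ci]);return np.r_[P.min(0),P.max(0)]
o=np.array([180,157]*2)+np.array([305,200,447,337])/4.5-.5
q=np.array([260,190]*2)+np.array([222,155,350,290])/6-.5
ft=least_squares(lambda p:box("top",*p)-o,[600,128]);fs=least_squares(lambda p:box("side",*p)-q,[600,128])
print(ft.x,ft.fun,fs.x,fs.fun)
m=imaging.camera_model("top");print("pan",onz(m,264.2,222.3,75))
s=r.sense();print(s["tool_rot"].T@(np.r_[ft.x,200]-s["tool_pos"]))
E
```

```text
[601.362067   129.60128267] [-0.05325606 -0.61330673  0.05442453  0.63130843] [604.82661747 133.16330069] [-0.06575705 -0.70017129  0.06759999  0.62429342]
pan [592.41535844 129.81646848  75.        ]
[-538.92647627 -377.99813426   39.16733686]
```

>>> {"fn": "move_arm", "kwargs": {"deltas": [[0,-0.012,-0.0085,0,0,0,0],[0,-0.024,-0.017,0,0,0,0],[0,-0.036,-0.025,0,0,0,0],[0,-0.036,-0.025,0,0,0,0],[0,-0.036,-0.025,0,0,0,0],[0,-0.036,-0.025,0,0,0,0],[0,-0.036,-0.025,0,0,0,0],[0,-0.036,-0.025,0,0,0,0],[0,-0.036,-0.025,0,0,0,0],[0,-0.036,-0.025,0,0,0,0],[0,-0.036,-0.025,0,0,0,0],[0,-0.036,-0.025,0,0,0,0],[0,-0.036,-0.025,0,0,0,0],[0,-0.036,-0.025,0,0,0,0],[0.15,-0.036,-0.025,0,0,0,0],[0.15,-0.024,-0.017,0,0,0,0],[0.15,-0.012,-0.0085,0,0,0,0],[0.15,0,0,0,0,0,0],[0.15,0,0,0,0,0,0]]}}

```text
time_s: 2.0
tool_pos: [602.4, 132.0, 239.1]
tool_rot: [[-0.958, 0.287, -0.001], [0.287, 0.958, 0.0], [0.001, 0.0, -1.0]]
contact_force: [-0.4, -1.2, 0.2]
width: 72.8
gripper_force: 0.0
```

```bash
python3 - <<'E'
from h import *
s=r.sense();print(s)
m=imaging.camera_model("wrist");im=imaging.read_camera("wrist");cv2.imwrite("pics/w1.png",im[:,:,::-1])
def fish(p):
    V=np.array(m["view"]);q=V[:3,:3]@p+V[:3,3];th=np.arctan2(np.hypot(q[0],q[1]),q[2]);k=th/np.hypot(q[0],q[1]);return (m["fx"]*q[0]*k+m["cx"],m["fy"]*q[1]*k+m["cy"])
print(fish(np.array([602,130.5,113.])),fish(np.array([602,130.5,75.])),fish(np.array([592,130,75.])))
E
```

```text
{'time_s': 2.0, 'joint_positions': array([-0.59774382,  0.3437249 ,  0.35409625,  1.75761987, -0.13450567,
        1.06457404,  1.08292364]), 'joint_vel': array([-0.01821767, -0.00372361, -0.01039623,  0.00186554, -0.00192583,
        0.00148293, -0.00381867]), 'effort': array([ 2.71215990e+00, -7.97298145e+01,  9.30268854e+00, -4.51882446e+01,
        1.73429637e-01, -2.73272779e-02,  1.62176541e-01]), 'tool_pos': array([602.4007931 , 131.97764679, 239.07451759]), 'tool_rot': array([[-9.58053101e-01,  2.86589806e-01, -7.34091627e-04],
       [ 2.86589697e-01,  9.58053382e-01,  2.51762358e-04],
       [ 7.75451491e-04,  3.08186107e-05, -9.99999699e-01]]), 'contact_force': array([-0.38560284, -1.17665923,  0.1599774 ]), 'torque': array([0.04501201, 0.02490022, 0.0261238 ]), 'gripper_force': 0.0, 'width': 72.82252317182498}
(np.float64(319.98504575950574), np.float64(231.2659744935038)) (np.float64(320.2630959446211), np.float64(220.23573250807235)) (np.float64(316.15778443028245), np.float64(208.94917093766216))
```

View pics/w1.png

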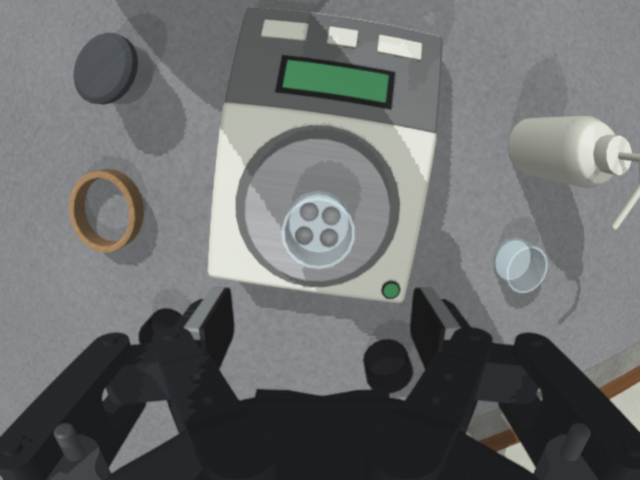

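The wrist view shows the rim centred at about (319,232). The fit predicts (320,231), so the dish position is confirmed. The pads straddle it, so I'll descend.

>>> {"fn": "move_arm", "kwargs": {"deltas": [[0.15,0,-0.001,0.006,0,0,0],[0.15,0,0,0.012,0,0,0],[0.15,0,0,0.015,0,0,0],[0.15,0,0,0.015,0,0,0],[0.15,0,0,0.015,0,0,0],[0.15,0,0,0.015,0,0,0],[0.15,0,0,0.015,0,0,0],[0.15,0,0,0.012,0,0,0],[0.15,0,0,0.01,0,0,0],[0.15,0,0,0.01,0,0,0],[0.15,0,0,0.008,0,0,0],[0.15,0,0,0.006,0,0,0],[0.15,0,0,0.004,0,0,0],[0.15,0,0,0.002,0,0,0],[0.15,0,0,0,0,0,0],[0.15,0,0,0,0,0,0],[0.15,0,0,0,0,0,0]]}}

```text
time_s: 3.75
tool_pos: [603.0, 130.7, 94.6]
tool_rot: [[-0.958, 0.287, 0.0], [0.287, 0.958, 0.0], [-0.0, 0.0, -1.0]]
contact_force: [-0.1, -0.3, -0.5]
width: 72.6
gripper_force: 0.0
```

```bash
python3 - <<'E'
from h import *
a=imaging.read_camera("wrist");b=imaging.read_camera("side")
cv2.imwrite("pics/w2.png",np.hstack([a[100:400,120:520],cv2.resize(b[150:270,230:390],(400,300),interpolation=cv2.INTER_CUBIC)])[:,:,::-1])
E
```

```text
(no output)
```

View pics/w2.png

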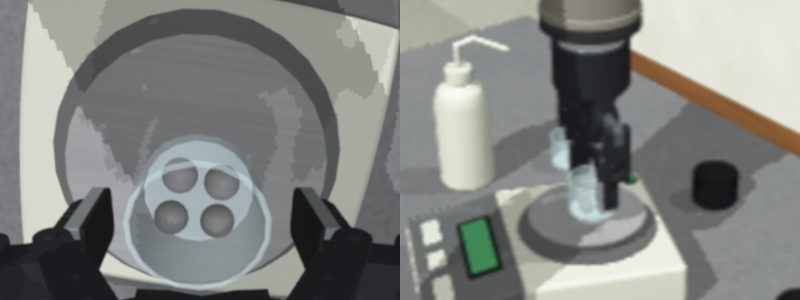

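The dish is centred between the pads: rim x runs 125–272, pad inner edges are at 112 and 293. I'll lower a little and close slowly to just short of contact.

>>> {"fn": "move_arm", "kwargs": {"deltas": [[0.15,0,0,0.003,0,0,0],[0.18,0,0,0.002,0,0,0],[0.21,0,0,0,0,0,0],[0.24,0,0,0,0,0,0],[0.27,0,0,0,0,0,0],[0.3,0,0,0,0,0,0],[0.32,0,0,0,0,0,0],[0.33,0,0,0,0,0,0],[0.34,0,0,0,0,0,0],[0.34,0,0,0,0,0,0],[0.34,0,0,0,0,0,0]]}}

```text
time_s: 4.95
tool_pos: [602.7, 130.5, 89.4]
tool_rot: [[-0.958, 0.287, -0.0], [0.287, 0.958, -0.0], [0.0, -0.0, -1.0]]
contact_force: [-0.6, -1.2, 1.2]
width: 56.5
gripper_force: 0.8
```

>>> {"fn": "move_arm", "kwargs": {"deltas": [[0.345,0,0,0,0,0,0],[0.35,0,0,0,0,0,0],[0.355,0,0,0,0,0,0],[0.36,0,0,0,0,0,0],[0.36,0,0,0,0,0,0],[0.36,0,0,0,0,0,0]]}}

```text
time_s: 5.55
tool_pos: [602.7, 130.6, 89.3]
tool_rot: [[-0.958, 0.287, -0.0], [0.287, 0.958, -0.0], [0.0, -0.0, -1.0]]
contact_force: [0.3, -1.4, 0.7]
width: 54.4
gripper_force: 0.6
```

>>> {"fn": "move_arm", "kwargs": {"deltas": [[0.364,0,0,0,0,0,0],[0.364,0,0,0,0,0,0],[0.368,0,0,0,0,0,0],[0.368,0,0,0,0,0,0],[0.368,0,0,0,0,0,0]]}}

```text
time_s: 6.05
tool_pos: [602.7, 130.6, 89.4]
tool_rot: [[-0.958, 0.287, -0.0], [0.287, 0.958, -0.0], [0.0, -0.0, -1.0]]
contact_force: [-1.1, -1.1, 3.4]
width: 54.1
gripper_force: 6.0
```

Light contact at 6 N, with a small downward drag on the pan. I'll lift gently now and add a touch of grip once the drag is relieved.

>>> {"fn": "move_arm", "kwargs": {"deltas": [[0.368,0,0,-0.0005,0,0,0],[0.368,0,0,-0.0005,0,0,0],[0.37,0,0,-0.0005,0,0,0],[0.37,0,0,-0.0005,0,0,0],[0.371,0,0,-0.001,0,0,0],[0.371,0,0,-0.001,0,0,0],[0.371,0,0,0,0,0,0]]}}

```text
time_s: 6.75
tool_pos: [602.8, 130.6, 93.5]
tool_rot: [[-0.958, 0.287, 0.0], [0.287, 0.958, 0.0], [-0.0, 0.0, -1.0]]
contact_force: [-0.6, -0.7, -0.2]
width: 53.9
gripper_force: 10.5
```

>>> {"fn": "move_arm", "kwargs": {"deltas": [[0.371,0,0,-0.001,0,0,0],[0.371,0,0,-0.002,0,0,0],[0.371,0,0,-0.004,0,0,0],[0.371,0,0,-0.006,0,0,0],[0.371,0,0,-0.008,0,0,0],[0.371,0,0,-0.009,0,0,0],[0.371,0,0,-0.009,0,0,0],[0.371,0,0,-0.009,0,0,0],[0.371,0,0,-0.009,0,0,0],[0.371,0,0,-0.009,0,0,0],[0.371,0,0,-0.009,0,0,0],[0.371,0,0,-0.008,0,0,0],[0.371,0,0,-0.006,0,0,0],[0.371,0,0,-0.004,0,0,0],[0.371,0,0,-0.002,0,0,0],[0.371,0,0,-0.001,0,0,0],[0.371,0,0,0,0,0,0],[0.371,0,0,0,0,0,0],[0.371,0,0,0,0,0,0],[0.371,0,0,0,0,0,0]]}}

```text
time_s: 8.75
tool_pos: [602.7, 130.6, 189.1]
tool_rot: [[-0.958, 0.287, -0.0], [0.287, 0.958, -0.0], [0.0, -0.0, -1.0]]
contact_force: [-0.6, -0.4, -1.0]
width: 53.8
gripper_force: 10.5
```

```bash
python3 - <<'E'
from h import *
a=imaging.read_camera("wrist");b=imaging.read_camera("side")
cv2.imwrite("pics/w3.png",np.hstack([a[100:400,120:520],cv2.resize(b[130:250,230:390],(400,300),interpolation=cv2.INTER_CUBIC)])[:,:,::-1])
s=r.sense();print(s["tool_pos"],s["gripper_force"],s["width"],s["contact_force"])
E
```

```text
[602.72381419 130.57321595 189.21202509] 10.470570581965148 54.28375608423446 [-0.6519891  -0.08789487 -1.30225721]
```

View pics/w3.png

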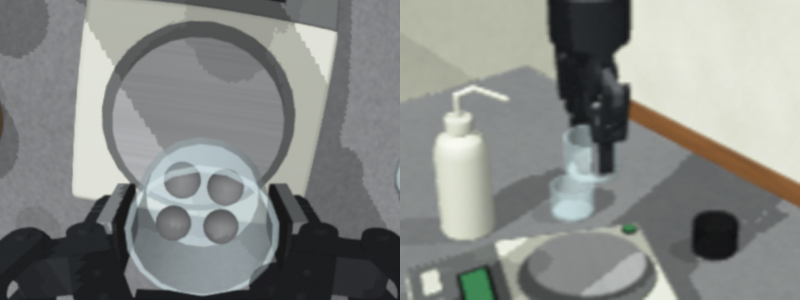

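The dish is up with all four balls in it, at (165–240,160–245) in the left crop, and the pan is bare. It looks level, about 100 mm above the pan. I'll hold for over 2 s, then hand in.

>>> {"fn": "move_arm", "kwargs": {"deltas": [[0.371,0,0,0,0,0,0],[0.371,0,0,0,0,0,0],[0.371,0,0,0,0,0,0],[0.371,0,0,0,0,0,0],[0.371,0,0,0,0,0,0],[0.371,0,0,0,0,0,0],[0.371,0,0,0,0,0,0],[0.371,0,0,0,0,0,0],[0.371,0,0,0,0,0,0],[0.371,0,0,0,0,0,0],[0.371,0,0,0,0,0,0],[0.371,0,0,0,0,0,0],[0.371,0,0,0,0,0,0],[0.371,0,0,0,0,0,0],[0.371,0,0,0,0,0,0],[0.371,0,0,0,0,0,0],[0.371,0,0,0,0,0,0],[0.371,0,0,0,0,0,0],[0.371,0,0,0,0,0,0],[0.371,0,0,0,0,0,0]]}}

```text
time_s: 10.85
tool_pos: [602.7, 130.6, 189.3]
tool_rot: [[-0.958, 0.287, -0.0], [0.287, 0.958, -0.0], [0.0, -0.0, -1.0]]
contact_force: [0.2, -0.0, -1.5]
width: 53.6
gripper_force: 10.5
```

>>> {"fn": "move_arm", "kwargs": {"deltas": [[0.371,0,0,0,0,0,0],[0.371,0,0,0,0,0,0],[0.371,0,0,0,0,0,0],[0.371,0,0,0,0,0,0],[0.371,0,0,0,0,0,0],[0.371,0,0,0,0,0,0],[0.371,0,0,0,0,0,0],[0.371,0,0,0,0,0,0]]}}

```text
time_s: 11.65
tool_pos: [602.8, 130.6, 189.3]
tool_rot: [[-0.958, 0.287, -0.0], [0.287, 0.958, -0.0], [-0.0, -0.0, -1.0]]
contact_force: [0.1, 0.6, -0.5]
width: 54.2
gripper_force: 10.5
```

```bash
python3 - <<'E'
from h import *
s=r.sense();print(s["time_s"],s["tool_pos"],s["gripper_force"],s["width"])
im=imaging.read_camera("wrist");o=cv2.imread("pics/w3.png")[:,:400,::-1]
print(np.abs(im[100:400,120:520].astype(int)-o)[140:300,120:280].mean())
if s["gripper_force"]>5: print(sign_off())
E
```

```text
11.65 [602.76367827 130.60394748 189.31074367] 10.470099868252873 54.204699513551425
0.5596614583333334
the job is handed in; nothing more can be done
None
```

I lifted the dish with all four balls about 10 cm above the bare pan, held it level and still for nearly 3 s at about 10 N per finger, and handed the job in at 11.65 s while still holding it; the hand-in returned no verdict.

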